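# Snap in a rack locking pin and tug-test it

## Task

Take the locking pin out of the wooden block and press it, without ramming it, into the hole in the rack connector until it snaps in and its collar lies flush on the plate. Then prove that it holds: pull straight up on it with slowly rising force up to about 16 N (less than 12 N proves nothing, more than 24 N spoils the catch), keep that pull for about half a second, and ease off. Leave the pin seated and released, and leave the other things where they are.

Things in the scene. Friction and masses are not known exactly. Their poses are not given: they have to be found in the camera images.
- pin: The locking pin, 69 mm long, 80 g, upright in the wooden block. Origin: centre of its tip, z up along it. From the tip: steel cone, 5 to 15 mm across, to 14 mm; 15 mm disc to 17 mm; groove 8 mm across to 27 mm; 15 mm shank to 33 mm; 26 mm collar 33 to 37 mm; black flat grip tab 37 to 69 mm, 28 mm wide along its x, 14 mm thick along its y.
- pin_collar (a point): Centre of the underside of the pin's collar, 33 mm above its tip.
- hole_mouth (a point): Centre of the hole's mouth in the connector plate's top face; z up. Hole 17.2 mm wide, 3 mm chamfer, vertical, open below. Under the 6 mm plate two sprung catches close on the pin: passing them takes 5 to 20 N, then they snap into the groove. A pin that is home still rises 2 to 5 mm, differing from connector to connector, before they take the pull; one not snapped in comes out.
- upright: White rack upright, a channel 70 x 260 mm lying flat along its y, with a bare-metal connector plate (70 x 80 mm, top 55 mm above the table) across its middle and a 100 mm stub of white beam pointing to its +x. It stands on rubber that gives 1 mm per 30 N up or down. Origin: on the table, under the hole.
- holder: The wooden block, 70 x 70 mm, 45 mm high, fixed, with the pin's rest hole (17.2 mm, without catches) in its middle; the pin's collar rests on its top. Origin at the centre of its underside.
- bolt_bin: Grey open bin of bolts, 80 x 80 mm, 45 mm high, fixed; a bystander. Origin at the centre of its underside.
- carton_a: Loose cardboard carton 130 x 100 x 60 mm high; a bystander. Origin under its centre.
- carton_b: Loose cardboard carton 90 x 70 x 45 mm high; a bystander. Origin under its centre.
- tape_roll: Loose roll of brown tape, 90 mm across, 45 mm high, lying flat; a bystander. Origin under its centre.
- pen_cup: Empty grey cup, 70 mm across, 90 mm high; a bystander. Origin under its centre.
- mallet: Loose hammer lying flat, 240 mm long; a bystander.
- spanner: Loose spanner lying flat, 170 mm long; a bystander.

How it is judged:
On the way, in this order (a step that is already met when the one before it is completed fails the run):
1. the pin is in the connector's hole, snapped in, its collar on the plate (within 1.5 mm) (z of pin_collar in the frame of hole_mouth below 0.0015 m and distance between pin_collar and hole_mouth below 0.005 m and angle between pin's own z axis and vertical below 0.1 rad), for 0.1 s.
2. the seated pin is pulled upward with more than 12 N for 0.3 s, lifting the upright a little on its rubber, and holds (contact force between pin and upright above 12 N and z of pin_collar in the frame of hole_mouth above 0.0015 m and distance between pin_collar and hole_mouth below 0.0075 m and height (world z) of hole_mouth above 0.0552 m), for 0.3 s.
At the end, for the whole second after the job is handed in: The pin stands snapped into the connector's hole, upright within 0.12 rad, its collar no more than 6.5 mm above the plate (the catches leave it up to 5 mm of play), released and at rest (z of pin_collar in the frame of hole_mouth below 0.0065 m and distance between pin_collar and hole_mouth below 0.0075 m and angle between pin's own z axis and vertical below 0.12 rad and linear speed of pin below 0.02 m/s); the robot touches nothing.
It fails at once if the snapped-in pin is pulled with more than 24 N (contact force between pin and upright above 24 N and z of pin_collar in the frame of hole_mouth above 0.0015 m and distance between pin_collar and hole_mouth below 0.0075 m and height (world z) of hole_mouth above 0.0552 m).
It fails at once if the pin is rammed into the hole or onto the plate with more than 50 N (contact force between pin and upright above 50 N).
It fails at once if a bystander is moved by more than 30 mm (distance of any of carton_a, carton_b, tape_roll, pen_cup, mallet, spanner from where it was at the start of the episode above 0.03 m).
It also fails if it takes over 58 s, if anything falls off the work surface, if the arm or the gripper's body presses on something with over 40 N, if the wrist force passes 120 N, or if a joint passes its speed limit or range.

## Robot

A 6-joint arm with a two-finger parallel gripper is mounted at the origin on the work surface. World frame = base frame: x ahead of the robot, y to its left, z up, the work surface at z = 0. Lengths are in m, angles in rad, forces in N, time in s.
With the tool pointing down it reaches from about 0.325 to 0.9 m from the base axis. Payload 6.1 kg.
Tool frame: the origin (TCP) lies where the fingers leave the gripper's body, on its centre line; the fingertips stand 73 mm ahead of it and the grasp point (between the pads) lies 54 mm ahead of it (manip.tcp_to_grasp is the distance from the TCP to the grasp point, in m); z points along the fingers, y is the direction in which the jaws open and shut (so a half turn about z gives the same grasp; the last joint's range is limited). The gripper opens to 85 mm and grips with 20 to 120 N. Pads are 22 mm wide; open, the fingers measure 114 mm over their backs; the gripper's body (76 mm by 85 mm) begins 54 mm behind the grasp point. The pads swing forward as they close: fully open they stand 13 mm farther back than shut.
Start: joints at [1.06, 0.22, 1.526, -0, 1.395, -0.126], TCP at [0.235, 0.579, 0.304] pointing down, gripper open.
Joint ranges: [-2.98, 2.98], [-0.91, 2.08], [0.09, 2.57], [-1.24, 4.39], [0.2, 2.65], [-2.68, 2.68]. Speed limits (rad/s): [2.57, 2.57, 3.01, 3.14, 3.14, 3.14].

## Interface

Orientations are given as a unit quaternion [w, x, y, z].
In Python, from rig import manip, eyes gives the robot as it stands.
- The arm moves only by the shell command python3 -m crank 'ROWS' [OPENING] [FORCE]. ROWS is a JSON object of lists of equal length, an entry for each row: "travel": the shift along the tool's x, y, z in m, a list of three; "rot": the turn, a rotation vector about the tool's x, y, z in degrees, a list of three. In form: {"travel": [[tx, ty, tz], ...], "rot": [[wx, wy, wz], ...]}. A call has 1 to 8 rows; each row shifts and turns the commanded pose from where the row before left it, along the tool's axes as they then stand; what a row does not reach is not made up. A row lasts 1/8 s, in which the tool goes at most 62.5 mm and 10.7 degrees, less where a joint would pass 70% of its speed; a pose out of reach is approached as far as the arm can. A call with a gripper value outside its range is refused whole. OPENING is the closure, from -1 (fully open) to 1 (shut), set as the call begins (- or left out, the last holds). The fingers move at their own pace and stop on an object; FORCE is the grip in N (left out, the last holds). Time passes only in rows, so rows that do not move let the fingers close. It gives the time, the measured TCP pose, the force and the opening at its end, in the units of the state.
- manip.sense(): the state, without advancing time (a new reading comes with each control period).
- eyes.capture(name): name is "scene" or "top"; returns (picture, depth): 480x640x3 uint8, red, green, blue; 480x640 float32, m along the optical axis (not along the pixel's ray), 0 where there is no reading.
- eyes.camera_info(name): a dict with "camera_matrix" (3x3 intrinsics, pixels), "k1" (the pictures are not rectified: a ray, as slopes to the right and down, at radius r is drawn at 1 + k1 r^2 times it, then the intrinsics apply), "rvec" (rotation vector, rad) and "tvec" (3), from world to camera coordinates, as OpenCV has them. Camera axes: x right, y down, z forward; pixel columns grow to the right and rows downward; lengths in m; the calibration is good to about 2 mm. A picture is of the moment at which its call begins. camera_info takes no time and is no camera call.
- manip.finish_job(): hands the job in, once; it reports no verdict.
Trained networks look in the newest picture that a camera, given by its name, has taken for a name from the list of things; names that differ only in an ending like _2 or _b are one class to them, and where a whole thing is asked for, a point or a joint stands for the part that bears it (a point fixed in the world has none). Each returns a list of dicts, best first, with "p" (0 to 1); they miss things now and then, are a little off and sometimes report something else, mostly with a low value. They report only what shows in the picture. A call takes as long as a camera call.
- eyes.spot_in(camera, query): "uv" ([column, row] in pixels, amid what is visible of it).
- eyes.trace(camera, query): "region" (480x640 bool, what is visible of it) and "uv" ([column, row] in pixels, amid what is visible of it).
- eyes.mark_of(camera, query): "uv" ([column, row] in pixels: a listed point, or the origin of a listed thing).
The state is a dict: "time_s": time; "q": joint angles; "qvel": joint speeds; "effort": joint torques, N m; "eef_pos": TCP position; "eef_rot": TCP orientation; "force": force on the tool from outside, world axes, zero at the start; "moment": the same for the moment, N m; "grip_width": finger opening in m.
Only numpy, scipy, OpenCV 4.12 (cv2) and the standard library are available. Lean on these libraries where they do the work, as an engineer would, in place of code of your own. Each camera call takes 0.05 s, during which the arm holds its last target. There are 200 camera calls.

## Working session

There is one attempt and no reset: what is moved stays moved. The work goes in short steps, Python scripts to look and compute and a shell command to move; the robot and the scene stay as the last step left them, time stands still between calls to the robot, and variables do not carry over. Pictures are saved under pics/ and viewed, about 8 in all and at most 12, crops included, and the job is handed in when it is done.

```bash
ls; mkdir -p pics; cat > h.py <<'E'
import numpy as np, cv2, json
from rig import manip, eyes
from scipy.spatial.transform import Rotation as R
def cam(n):
    c=eyes.camera_info(n); return np.array(c["camera_matrix"]),c["k1"],R.from_rotvec(np.ravel(c["rvec"])).as_matrix(),np.ravel(c["tvec"])
def ray(n,uv):
    K,k1,Rm,t=cam(n); p=cv2.undistortPoints(np.array(uv,float).reshape(-1,1,2),K,np.array([k1,0,0,0,0.]))[:,0]
    return Rm.T@np.array([0,0,0]-t), (Rm.T@np.c_[p,np.ones(len(p))].T).T
def atz(n,uv,z):
    o,d=ray(n,uv); return o+d*((z-o[2])/d[:,2])[:,None]
def atdepth(n,uv,D):
    o,d=ray(n,uv); return o+d*np.ravel(D)[:,None]
def cloud(n,D,mask):
    v,u=np.nonzero(mask&(D>0)); return atdepth(n,np.c_[u,v],D[v,u])
E
python3 - <<'E'
from h import *
for n in("scene","top"):
    im,D=eyes.capture(n); cv2.imwrite(f"pics/{n}0.png",im[:,:,::-1]); np.save(f"{n}D",D)
    K,k1,Rm,t=cam(n); print(n,K[0,0],k1,-Rm.T@t)
    for q,z in(("pin",0.012),("pin_collar",.045),("hole_mouth",.055),("holder",0),("upright",0)):
        for r in eyes.mark_of(n,q)[:2]: print(n,q,r["p"],np.round(r["uv"],1),atz(n,r["uv"],z).round(4))
print(manip.sense())
E
```

```text
pics
scene 614.4875730478732 -0.011099416692109353 [0.94738902 0.59788388 1.12876139]
scene pin 0.62 [309.8 179.2] [[ 0.4526 -0.158   0.012 ]]
scene pin_collar 0.57 [310.4 169.3] [[ 0.4501 -0.1589  0.045 ]]
scene hole_mouth 0.92 [282.3 250.6] [[ 0.6235 -0.0034  0.055 ]]
scene holder 0.91 [310.6 185.3] [[ 0.4558 -0.1499  0.    ]]
scene upright 0.62 [283.1 264. ] [[ 0.6237 -0.0044  0.    ]]
top 528.4238310893759 0.023871703585761076 [0.46228373 0.01996134 1.05021421]
top pin 0.67 [417.2 321.4] [[ 0.4579 -0.1572  0.012 ]]
top pin 0.52 [235.6 328.1] [[0.4383 0.1955 0.012 ]]
top pin_collar 0.57 [422.7 321.4] [[ 0.4582 -0.1618  0.045 ]]
top hole_mouth 0.76 [339.4 234.2] [[ 0.6198 -0.003   0.055 ]]
top holder 0.68 [416.2 322.3] [[ 0.456  -0.1573  0.    ]]
top holder 0.57 [169.8 188. ] [[0.718  0.3424 0.    ]]
top upright 0.64 [340.  231.9] [[ 0.6332 -0.0054  0.    ]]
top upright 0.63 [127.5 321.4] [[0.4474 0.4115 0.    ]]
{'time_s': 0.6, 'q': array([ 1.05988638e+00,  2.20374513e-01,  1.52648116e+00,  3.36192641e-05,
        1.39470345e+00, -1.26117304e-01]), 'qvel': array([ 0.00038388,  0.00145644,  0.00013599, -0.00031323, -0.00118765,
        0.00112805]), 'effort': array([ 1.35464390e-03, -4.96517015e+01, -3.89519191e+01,  5.29724412e-05,
        1.09577712e-03,  5.25783705e-06]), 'eef_pos': array([0.2346104 , 0.57929646, 0.30392543]), 'eef_rot': array([-1.04659441e-05,  1.91214437e-01,  9.81548286e-01,  2.11083910e-05]), 'force': array([ 0.41757081,  0.48893749, -0.42418794]), 'moment': array([-0.06086026,  0.09038008, -0.01143552]), 'grip_width': 0.08549287126945904}
```

View pics/scene0.png

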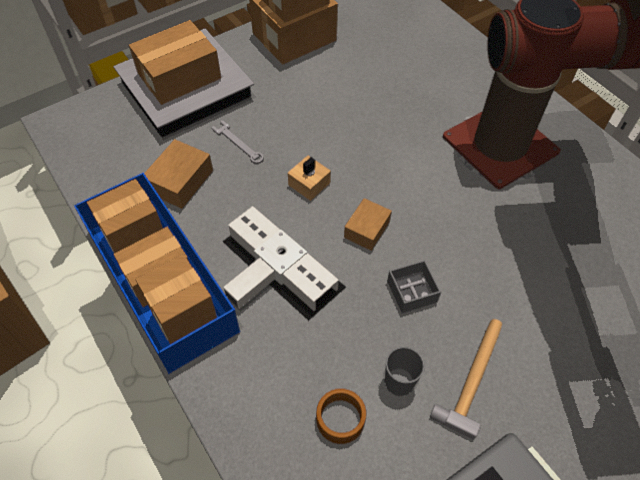

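View pics/top0.png

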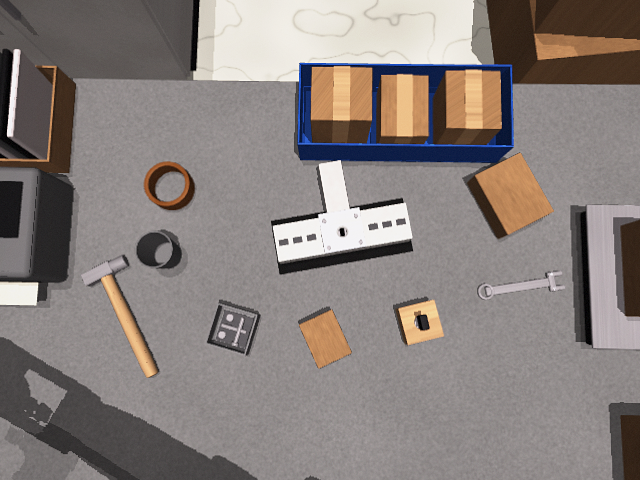

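The scene view shows the pin in its block at (310,172) and the hole at (282,251). In the top view the pin is at (422,321) and the hole at (342,232). Next I measure both precisely.

```bash
python3 - <<'E'
from h import *
crops=[]
for n,pc,hc in(("scene",(310,172),(282,251)),("top",(420,321),(342,232))):
    im=cv2.imread(f"pics/{n}0.png"); D=np.load(f"{n}D.npy")
    for c in(pc,hc):
        u,v=c; crops.append(cv2.resize(im[v-25:v+25,u-33:u+33],(396,300),interpolation=cv2.INTER_CUBIC))
    # dark hole
    g=im.max(2); u,v=hc; m=np.zeros(g.shape,np.uint8); m[v-9:v+9,u-9:u+9]=(g[v-9:v+9,u-9:u+9]<90); 
    k,l,s,ce=cv2.connectedComponentsWithStats(m); 
    for i in range(1,k):
        if s[i,4]>8: print(n,"hole",s[i],ce[i],atz(n,ce[i],.055).round(4))
    # pin black tab
    u,v=pc; m=np.zeros(g.shape,bool); m[v-22:v+22,u-22:u+22]=True
    P=cloud(n,D,m); 
    T=P[(P[:,2]>.066)&(P[:,2]<.1)]; print(n,"tab pts",len(T),T.mean(0),np.percentile(P[:,2],[2,20,50,90,99]).round(4))
    T=P[(P[:,2]>.072)]
    if len(T)>5:
        b=cv2.minAreaRect((T[:,:2]*1000).astype(np.float32)); print("tab rect",b, T[:,2].mean(),len(T))
    H=P[(P[:,2]>.038)&(P[:,2]<.052)]; print("holder top",cv2.minAreaRect((H[:,:2]*1000).astype(np.float32)),np.median(H[:,2]))
    m=np.zeros(g.shape,bool); u,v=hc; m[v-80:v+80,u-80:u+80]=True
    P=cloud(n,D,m); Q=P[(P[:,2]>.048)&(P[:,2]<.062)&(np.hypot(P[:,0]-.62,P[:,1])<.06)]; print("plate",np.median(Q[:,2]),cv2.minAreaRect((Q[:,:2]*1000).astype(np.float32)),len(Q))
cv2.imwrite("pics/crop.png",np.vstack([np.hstack(crops[:2]),np.hstack(crops[2:])]))
E
```

```text
scene hole [279 249   6   5  22] [281.90909091 251.        ] [[ 0.6247 -0.003   0.055 ]]
scene tab pts 101 [ 0.45850493 -0.15312579  0.0763455 ] [-0.006  -0.002   0.0236  0.0475  0.0805]
tab rect ((456.6214904785156, -154.79042053222656), (31.507585525512695, 17.176572799682617), 12.701415061950684) 0.0780279466806538 83
holder top ((456.99774169921875, -154.39584350585938), (74.9268569946289, 74.55500793457031), 13.890707015991211) 0.043272922836326
plate 0.05269509169708775 ((633.0379638671875, 2.3844833374023438), (92.3287124633789, 119.01129913330078), 9.641362190246582) 1580
top hole [340 228   5   8  34] [341.76470588 231.61764706] [[ 0.6249 -0.0074  0.055 ]]
top tab pts 137 [ 0.45667082 -0.15688471  0.07859301] [-0.0036  0.0008  0.0431  0.0477  0.0813]
tab rect ((456.5414123535156, -157.79083251953125), (27.695423126220703, 13.876371383666992), 10.294493675231934) 0.0794393608408245 126
holder top ((456.6280517578125, -158.04429626464844), (69.79371643066406, 70.47479248046875), 14.97965145111084) 0.04389209797890126
plate 0.05334370604606653 ((634.3184204101562, 2.668914794921875), (90.06309509277344, 119.69978332519531), 10.694549560546875) 2249
```

View pics/crop.png

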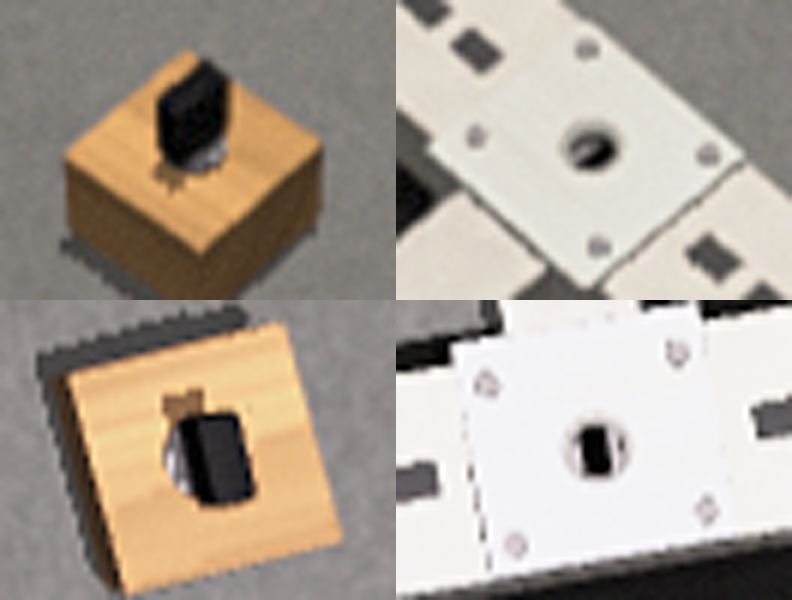

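In the crops the tab's wide side lies at about +12° from world x. The two cameras differ by 3–4 mm in absolute y, but both give about (168.2, 151) mm from pin to hole. I'll turn the gripper to match the tab and move over the pin.

```bash
python3 -m crank '{"travel":[[0,0,0],[0,0,0],[0,0,0],[0,0,0],[-0.005,-0.055,0],[-0.005,-0.055,0],[-0.005,-0.055,0],[-0.005,-0.055,0]],"rot":[[0,0,-8.5],[0,0,-8.5],[0,0,-8.5],[0,0,-8.5],[0,0,0],[0,0,0],[0,0,0],[0,0,0]]}' -1 40
python3 -m crank '{"travel":[[-0.005,-0.055,0],[-0.005,-0.055,0],[-0.005,-0.055,0],[-0.005,-0.055,0],[-0.005,-0.055,0],[-0.005,-0.055,0],[-0.005,-0.055,0],[-0.005,-0.055,0]],"rot":[[0,0,0],[0,0,0],[0,0,0],[0,0,0],[0,0,0],[0,0,0],[0,0,0],[0,0,0]]}'
cat >> h.py <<'E'
def rel(p):
    s=manip.sense(); M=R.from_quat(np.roll(s["eef_rot"],-1)).as_matrix()
    yaw=np.degrees(np.arctan2(M[1,0],M[0,0])); print("t",s["time_s"],"tcp",s["eef_pos"].round(4),"yaw",yaw.round(2),"tilt",M[:,2].round(4),"q",s["q"].round(2),"F",s["force"].round(2),"w",s["grip_width"])
    print("to go, tool axes",(M.T@(np.array(p)-s["eef_pos"])).round(4))
E
python3 -c "
from h import *
rel([.4566,-.1565,.2])"
```

```text
time_s: 1.6
eef_pos: [0.3, 0.3666, 0.3041]
eef_rot: [0.0, -0.104, 0.995, 0.0]
force: [0.3, -0.1, -0.5]
grip_width: 0.0855
time_s: 2.6
eef_pos: [0.4303, -0.0559, 0.3044]
eef_rot: [0.001, -0.104, 0.995, -0.0]
force: [0.8, -0.4, 0.3]
grip_width: 0.0856
t 2.6 tcp [ 0.4303 -0.0559  0.3044] yaw -168.07 tilt [ 1.5e-03 -2.0e-04 -1.0e+00] q [-0.31 -0.26  2.    0.    1.4  -2.09] F [ 0.83 -0.36  0.32] w 0.0856495242694705
to go, tool axes [-0.0048 -0.1038  0.1045]
```

```bash
python3 -m crank '{"travel":[[-0.0015,-0.035,0.02],[-0.0015,-0.035,0.02],[-0.0015,-0.033,0.02],[0,0,0.025],[0,0,0.02],[0,0,0]],"rot":[[0,0,0],[0,0,0],[0,0,0],[0,0,0],[0,0,0],[0,0,0]]}'
python3 - <<'E'
from h import *
rel([.4566,-.1565,.126])
im,_=eyes.capture("scene"); a=im[90:210,230:390]
im2,_=eyes.capture("top"); b=im2[260:380,340:500]
cv2.imwrite("pics/ap.png",cv2.resize(np.hstack([a,b]),(800,300),interpolation=cv2.INTER_CUBIC)[:,:,::-1])
E
```

```text
time_s: 3.35
eef_pos: [0.4547, -0.1534, 0.1974]
eef_rot: [-0.002, -0.104, 0.995, 0.001]
force: [-0.2, -0.5, 0.1]
grip_width: 0.0853
t 3.35 tcp [ 0.4547 -0.1534  0.1974] yaw -168.06 tilt [-0.0033  0.0017 -1.    ] q [-0.49 -0.02  2.   -0.    1.17 -2.27] F [-0.24 -0.52  0.09] w 0.08532399103192596
to go, tool axes [-0.0015 -0.0036  0.0713]
```

View pics/ap.png

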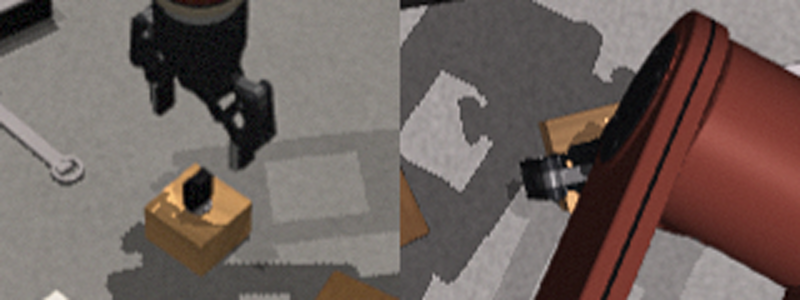

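The open fingers straddle the tab, which shows at crop (197,190), so the descent is clear.

```bash
python3 -m crank '{"travel":[[-0.0015,-0.0035,0.02],[0,0,0.025],[0,0,0.018],[0,0,0.006],[0,0,0],[0,0,0]],"rot":[[0,0,0],[0,0,0],[0,0,0],[0,0,0],[0,0,0],[0,0,0]]}'
python3 -c "
from h import *
rel([.4566,-.1565,.126])"
```

```text
time_s: 4.2
eef_pos: [0.4587, -0.1573, 0.1311]
eef_rot: [0.001, -0.104, 0.995, -0.001]
force: [0.4, 0.2, 0.0]
grip_width: 0.0853
t 4.2 tcp [ 0.4587 -0.1573  0.1311] yaw -168.04 tilt [ 0.0018 -0.001  -1.    ] q [-0.49  0.09  2.03 -0.    1.02 -2.27] F [0.42 0.15 0.03] w 0.08528997227546171
to go, tool axes [0.0019 0.0012 0.0051]
```

```bash
python3 -m crank '{"travel":[[0.001,0.001,0.004],[0,0,0],[0,0,0]],"rot":[[0,0,0],[0,0,0],[0,0,0]]}'
python3 -c "
from h import *
rel([.4566,-.1565,.126])"
python3 -m crank '{"travel":[[0,0,0],[0,0,0],[0,0,0],[0,0,0],[0,0,0],[0,0,0],[0,0,0],[0,0,0]],"rot":[[0,0,0],[0,0,0],[0,0,0],[0,0,0],[0,0,0],[0,0,0],[0,0,0],[0,0,0]]}' 1 60
python3 -c "
from h import *
rel([.4566,-.1565,.126]); print(manip.sense()['moment'])"
```

```text
time_s: 4.58
eef_pos: [0.4567, -0.1562, 0.1259]
eef_rot: [-0.0, -0.104, 0.995, -0.0]
force: [-1.4, -0.0, -0.0]
grip_width: 0.0851
t 4.575 tcp [ 0.4567 -0.1562  0.1259] yaw -168.05 tilt [-0. -0. -1.] q [-0.49  0.09  2.03 -0.    1.01 -2.27] F [-1.44 -0.   -0.03] w 0.08507210909886231
to go, tool axes [ 0.0002 -0.0003 -0.0001]
time_s: 5.58
eef_pos: [0.4569, -0.1565, 0.1261]
eef_rot: [0.0, -0.104, 0.995, -0.0]
force: [1.0, -2.2, 1.4]
grip_width: 0.0129
t 5.575 tcp [ 0.4569 -0.1565  0.1261] yaw -168.05 tilt [ 6.e-04 -6.e-04 -1.e+00] q [-0.49  0.09  2.03 -0.    1.01 -2.27] F [ 1.01 -2.16  1.4 ] w 0.01290610486043159
to go, tool axes [0.0004 0.     0.0001]
[-0.52733545 -0.14897553 -0.00066082]
```

```bash
python3 -m crank '{"travel":[[0,0,-0.005],[0,0,-0.01],[0,0,-0.015],[0,0,-0.02],[0,0,-0.02],[0,0,-0.015],[0,0,0],[0,0,0]],"rot":[[0,0,0],[0,0,0],[0,0,0],[0,0,0],[0,0,0],[0,0,0],[0,0,0],[0,0,0]]}'
python3 -c "
from h import *
rel([.4566+.1682,-.1565+.151,.211])"
```

```text
time_s: 6.58
eef_pos: [0.4563, -0.1558, 0.2102]
eef_rot: [-0.0, -0.104, 0.995, 0.0]
force: [-0.0, 0.8, -1.3]
grip_width: 0.013
t 6.575 tcp [ 0.4563 -0.1558  0.2102] yaw -168.04 tilt [-1.1e-03  8.0e-04 -1.0e+00] q [-0.49 -0.03  1.98  0.    1.19 -2.27] F [-0.01  0.78 -1.35] w 0.013024137374480313
to go, tool axes [-0.196   0.1121 -0.0008]
```

```bash
python3 -m crank '{"travel":[[-0.02,0.012,0],[-0.034,0.02,0],[-0.044,0.025,0],[-0.044,0.025,0],[-0.034,0.02,0],[-0.02,0.01,0],[0,0,0],[0,0,0]],"rot":[[0,0,0],[0,0,0],[0,0,0],[0,0,0],[0,0,0],[0,0,0],[0,0,0],[0,0,0]]}'
python3 - <<'E'
from h import *
rel([.4567+.1682,-.1563+.151,.211])
im,_=eyes.capture("scene"); a=im[180:290,210:350]
im2,_=eyes.capture("top"); b=im2[180:290,270:410]
cv2.imwrite("pics/ho.png",cv2.resize(np.hstack([a,b]),(800,314),interpolation=cv2.INTER_CUBIC)[:,:,::-1])
E
```

```text
time_s: 7.58
eef_pos: [0.6243, -0.0063, 0.2097]
eef_rot: [-0.001, -0.104, 0.995, 0.0]
force: [-0.3, -0.0, -1.1]
grip_width: 0.013
t 7.575 tcp [ 0.6243 -0.0063  0.2097] yaw -168.05 tilt [-0.0025  0.     -1.    ] q [-0.14  0.3   1.61 -0.    1.23 -1.92] F [-0.29 -0.02 -1.1 ] w 0.012979771253327681
to go, tool axes [-0.0008  0.0008 -0.0013]
```

View pics/ho.png

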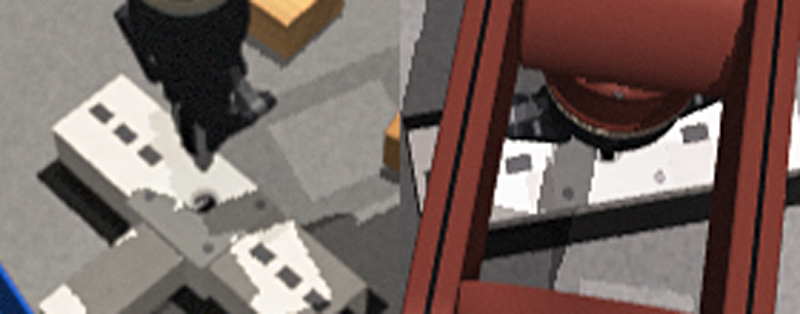

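The hole is at crop (205,200). The gripper is above it with a dark tip at (203,165), but the pin isn't clearly visible. I'll go down to just above the mouth and look closer.

```bash
python3 -m crank '{"travel":[[-0.0005,0.0005,0.01],[0,0,0.013],[0,0,0.008],[0,0,0.003],[0,0,0],[0,0,0]],"rot":[[0,0,0],[0,0,0],[0,0,0],[0,0,0],[0,0,0],[0,0,0]]}'
python3 - <<'E'
from h import *
rel([.4567+.1682,-.1563+.151,.136])
im,_=eyes.capture("scene"); a=im[215:275,240:320]
cv2.imwrite("pics/ho2.png",cv2.resize(a,(800,600),interpolation=cv2.INTER_CUBIC)[:,:,::-1])
# projections of expected tip and collar
K,k1,Rm,t=cam("scene")
s=manip.sense()["eef_pos"]
for d in(.114,.081,.075): 
    p=s-[0,0,d]; uv=cv2.projectPoints(p.reshape(1,1,3),cv2.Rodrigues(Rm)[0],t,K,np.array([k1,0,0,0,0.]))[0].ravel(); print(d,((uv-[240,215])*10).round())
for r in eyes.mark_of("scene","pin_collar")[:2]+eyes.mark_of("scene","pin")[:2]: print(r["p"],(np.array(r["uv"])-[240,215])*10)
E
```

```text
time_s: 8.43
eef_pos: [0.626, -0.0054, 0.1774]
eef_rot: [0.0, -0.104, 0.995, -0.0]
force: [0.8, 0.9, -1.4]
grip_width: 0.0128
t 8.425 tcp [ 0.626  -0.0054  0.1774] yaw -168.04 tilt [ 8.e-04 -1.e-04 -1.e+00] q [-0.13  0.34  1.63  0.    1.17 -1.91] F [ 0.84  0.86 -1.44] w 0.012837031092387222
to go, tool axes [0.0011 0.0003 0.0414]
0.114 [406. 333.]
0.081 [398. 244.]
0.075 [397. 228.]
0.66 [426. 237.]
0.44 [418. 324.]
0.3 [ 992. 2098.]
```

View pics/ho2.png

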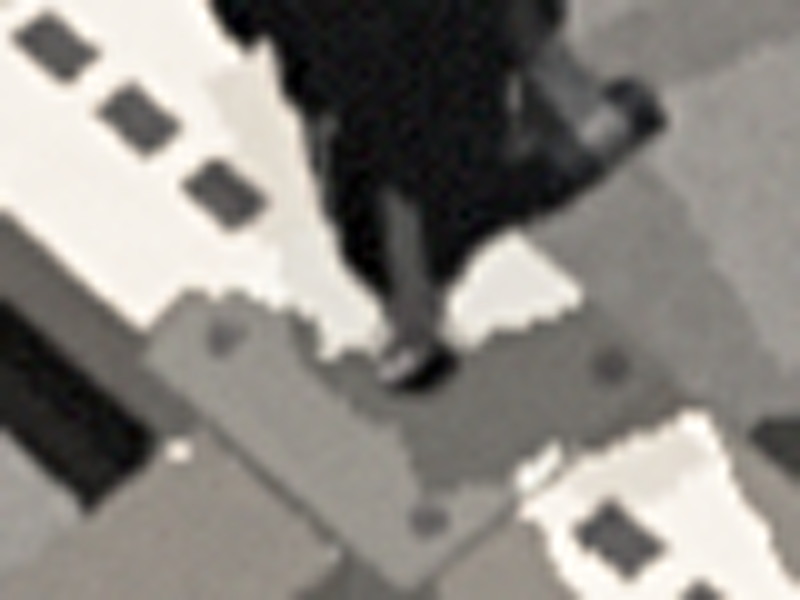

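The pin hangs straight, with its tip at about (415,340) directly above the hole at (413,355). I'll lower it gently while watching the force.

```bash
python3 -m crank '{"travel":[[0.001,0,0.005],[0,0,0.005],[0,0,0.004],[0,0,0.003],[0,0,0],[0,0,0]],"rot":[[0,0,0],[0,0,0],[0,0,0],[0,0,0],[0,0,0],[0,0,0]]}'
python3 -c "
from h import *
rel([.4567+.1682,-.1563+.151,.136]); print(manip.sense()['moment'])"
```

```text
time_s: 9.32
eef_pos: [0.6248, -0.0056, 0.16]
eef_rot: [0.0, -0.104, 0.995, -0.0]
force: [0.4, -0.1, -0.5]
grip_width: 0.0127
t 9.325 tcp [ 0.6248 -0.0056  0.16  ] yaw -168.04 tilt [ 2.e-04 -0.e+00 -1.e+00] q [-0.14  0.36  1.64  0.    1.14 -1.91] F [ 0.38 -0.05 -0.49] w 0.012716456692619917
to go, tool axes [-0.0002  0.0003  0.024 ]
[-0.02540179  0.03374598 -0.00292388]
```

```bash
for i in 1 2 3; do python3 -m crank '{"travel":[[0,0,0.001],[0,0,0.001],[0,0,0]],"rot":[[0,0,0],[0,0,0],[0,0,0]]}' - 80|egrep 'pos|force'; done
python3 -c "
from h import *
rel([.4567+.1682,-.1563+.151,.136]); print(manip.sense()['moment'])"
```

```text
eef_pos: [0.6246, -0.0056, 0.1578]
force: [-0.7, -0.1, -0.3]
eef_pos: [0.6248, -0.0058, 0.156]
force: [1.0, -0.1, -0.3]
eef_pos: [0.625, -0.0059, 0.1541]
force: [1.0, -1.4, 2.0]
t 10.45 tcp [ 0.625  -0.0059  0.1541] yaw -168.05 tilt [ 7.e-04 -5.e-04 -1.e+00] q [-0.14  0.36  1.65 -0.    1.13 -1.91] F [ 0.98 -1.43  2.04] w 0.012544552739969893
to go, tool axes [-0.      0.0006  0.0181]
[-0.48574677 -0.17863419 -0.0211497 ]
```

```bash
for i in 1 2 3; do python3 -m crank '{"travel":[[0,-0.0002,0.001],[0,0,0.001],[0,0,0]],"rot":[[0,0,0],[0,0,0],[0,0,0]]}' |egrep 'pos|force'; done
python3 -c "
from h import *
rel([.4567+.1682,-.1563+.151,.136]); print(manip.sense()['moment'])"
```

```text
eef_pos: [0.6249, -0.0059, 0.1519]
force: [0.4, -2.6, 1.6]
eef_pos: [0.6248, -0.006, 0.1498]
force: [1.2, -3.1, 2.3]
eef_pos: [0.6249, -0.006, 0.1481]
force: [1.3, -1.4, 3.9]
t 11.575 tcp [ 0.6249 -0.006   0.1481] yaw -168.05 tilt [ 3.e-04  2.e-04 -1.e+00] q [-0.14  0.37  1.65  0.    1.12 -1.92] F [ 1.34 -1.39  3.88] w 0.012747101901241354
to go, tool axes [-0.0001  0.0007  0.0121]
[-0.35874599 -0.08951596 -0.01709515]
```

```bash
for i in 1 2 3 4; do python3 -m crank '{"travel":[[0,-0.0002,0.001],[0,0,0.001],[0,0,0]],"rot":[[0,0,0],[0,0,0],[0,0,0]]}' |egrep 'pos|force'; done
python3 -c "
from h import *
rel([.4567+.1682,-.1563+.151,.136]); print(manip.sense()['moment'])"
```

```text
eef_pos: [0.625, -0.0062, 0.1462]
force: [0.1, -0.2, 4.9]
eef_pos: [0.6251, -0.0063, 0.1442]
force: [0.8, -0.3, -0.4]
eef_pos: [0.6248, -0.0066, 0.1415]
force: [1.4, -1.1, 1.1]
eef_pos: [0.6248, -0.0069, 0.1395]
force: [2.0, 0.5, 1.1]
t 13.075 tcp [ 0.6248 -0.0069  0.1395] yaw -168.05 tilt [-5.e-04  2.e-04 -1.e+00] q [-0.14  0.38  1.65  0.    1.11 -1.92] F [2.05 0.54 1.06] w 0.012374555862296837
to go, tool axes [-0.0005  0.0016  0.0035]
[-0.08028366 -0.23049353  0.018182  ]
```

```bash
for i in 1 2 3 4; do python3 -m crank '{"travel":[[0,0,0.0005],[0,0,0.0005],[0,0,0]],"rot":[[0,0,0],[0,0,0],[0,0,0]]}' |egrep 'pos|force'; done
python3 -c "
from h import *
rel([.4567+.1682,-.1563+.151,.136]); print(manip.sense()['moment'])"
```

```text
eef_pos: [0.6245, -0.0068, 0.1382]
force: [0.2, 0.3, -0.7]
eef_pos: [0.6248, -0.0069, 0.1376]
force: [1.0, 0.0, -0.9]
eef_pos: [0.625, -0.007, 0.1369]
force: [0.1, 0.8, -1.2]
eef_pos: [0.625, -0.007, 0.1361]
force: [-0.3, 1.2, 0.3]
t 14.575 tcp [ 0.625  -0.007   0.1361] yaw -168.05 tilt [ 1.e-04 -0.e+00 -1.e+00] q [-0.14  0.39  1.65 -0.    1.1  -1.92] F [-0.31  1.22  0.29] w 0.012810008602175509
to go, tool axes [-0.0002  0.0017  0.0001]
[0.0376374  0.1063002  0.05048365]
```

```bash
for i in 1 2 3; do python3 -m crank '{"travel":[[0,0,0.0004],[0,0,0.0004],[0,0,0]],"rot":[[0,0,0],[0,0,0],[0,0,0]]}' |egrep 'pos|force'; done
```

```text
eef_pos: [0.6251, -0.007, 0.1359]
force: [-3.1, -1.4, 6.4]
eef_pos: [0.6251, -0.007, 0.1357]
force: [-5.9, 0.3, 9.8]
eef_pos: [0.6251, -0.007, 0.1356]
force: [-8.1, -0.4, 13.1]
```

The collar touched the plate at TCP z ≈ 0.136, and the load then rose to 13 N. Now I ease off and take up the play upward.

```bash
python3 -m crank '{"travel":[[0,0,-0.001],[0,0,-0.001],[0,0,-0.0008],[0,0,0],[0,0,0]],"rot":[[0,0,0],[0,0,0],[0,0,0],[0,0,0],[0,0,0]]}' - 100|egrep 'pos|force'; for i in 1 2 3; do python3 -m crank '{"travel":[[0,0,-0.0005],[0,0,-0.0005],[0,0,0]],"rot":[[0,0,0],[0,0,0],[0,0,0]]}' |egrep 'pos|force|width'; done
```

```text
eef_pos: [0.6251, -0.007, 0.1362]
force: [0.3, 0.8, 0.6]
eef_pos: [0.6249, -0.0069, 0.1371]
force: [-0.5, 0.6, -1.3]
grip_width: 0.0124
eef_pos: [0.625, -0.007, 0.1383]
force: [-0.1, -1.0, -1.4]
grip_width: 0.0122
eef_pos: [0.6249, -0.007, 0.1387]
force: [2.5, 0.3, -7.9]
grip_width: 0.0123
```

The catches take the load at about +2.5 mm, so the pin has snapped in. I'll raise the pull slowly.

```bash
for i in 1 2; do python3 -m crank '{"travel":[[0,0,-0.0004],[0,0,-0.0003],[0,0,0]],"rot":[[0,0,0],[0,0,0],[0,0,0]]}' |egrep 'time|pos|force|width'; done
```

```text
time_s: 17.82
eef_pos: [0.6248, -0.0069, 0.139]
force: [5.5, -0.5, -14.4]
grip_width: 0.0122
time_s: 18.2
eef_pos: [0.6247, -0.007, 0.1392]
force: [7.4, -0.7, -17.8]
grip_width: 0.0122
```

```bash
for i in 1 2 3; do python3 -m crank '{"travel":[[0,0,0],[0,0,0]],"rot":[[0,0,0],[0,0,0]]}' |egrep 'time|pos|force'; done; python3 -m crank '{"travel":[[0,0,0.0005],[0,0,0.0005],[0,0,0.0005],[0,0,0.0005],[0,0,0.0005],[0,0,0.0005],[0,0,0.0005],[0,0,0.0005]],"rot":[[0,0,0],[0,0,0],[0,0,0],[0,0,0],[0,0,0],[0,0,0],[0,0,0],[0,0,0]]}' |egrep 'time|pos|force'
```

```text
time_s: 18.45
eef_pos: [0.6247, -0.0069, 0.1392]
force: [6.4, -0.2, -16.9]
time_s: 18.7
eef_pos: [0.6247, -0.007, 0.1392]
force: [6.8, -1.2, -17.2]
time_s: 18.95
eef_pos: [0.6247, -0.007, 0.1392]
force: [6.9, -0.6, -16.7]
time_s: 19.95
eef_pos: [0.6255, -0.0071, 0.1377]
force: [0.0, 0.5, 0.1]
```

The pin held about 17 N for over 0.75 s. Next I set it down, release it and retract.

```bash
python3 -m crank '{"travel":[[0,0,0.0006],[0,0,0.0006],[0,0,0],[0,0,0]],"rot":[[0,0,0],[0,0,0],[0,0,0],[0,0,0]]}' |egrep 'time|pos|force'; python3 -m crank '{"travel":[[0,0,0],[0,0,0],[0,0,0],[0,0,0],[0,0,0],[0,0,0],[0,0,0],[0,0,0]],"rot":[[0,0,0],[0,0,0],[0,0,0],[0,0,0],[0,0,0],[0,0,0],[0,0,0],[0,0,0]]}' -1 20
python3 -m crank '{"travel":[[0,0,-0.01],[0,0,-0.02],[0,0,-0.03],[0,0,-0.04],[0,0,-0.04],[0,0,-0.03],[0,0,0],[0,0,0]],"rot":[[0,0,0],[0,0,0],[0,0,0],[0,0,0],[0,0,0],[0,0,0],[0,0,0],[0,0,0]]}'
python3 - <<'E'
from h import *
im,D=eyes.capture("scene"); a=im[140:440,80:480]
cv2.imwrite("pics/end.png",cv2.resize(a,(800,600),interpolation=cv2.INTER_CUBIC)[:,:,::-1])
cv2.imwrite("pics/end2.png",cv2.resize(im[205:280,230:330],(800,600),interpolation=cv2.INTER_CUBIC)[:,:,::-1])
for r in eyes.mark_of("scene","pin_collar")[:1]: print(r, atz("scene",r["uv"],.055))
E
```

```text
time_s: 20.45
eef_pos: [0.6252, -0.007, 0.136]
force: [-2.0, 0.0, 3.8]
time_s: 21.45
eef_pos: [0.625, -0.007, 0.1355]
eef_rot: [0.0, -0.104, 0.995, -0.0]
force: [0.5, 0.5, 0.2]
grip_width: 0.0852
time_s: 22.45
eef_pos: [0.6247, -0.0069, 0.3055]
eef_rot: [-0.0, -0.104, 0.995, 0.0]
force: [0.1, -0.4, 0.1]
grip_width: 0.0853
{'uv': [283.4, 250.7], 'p': 0.54} [[ 0.62178155 -0.00188555  0.055     ]]
```

View pics/end2.png

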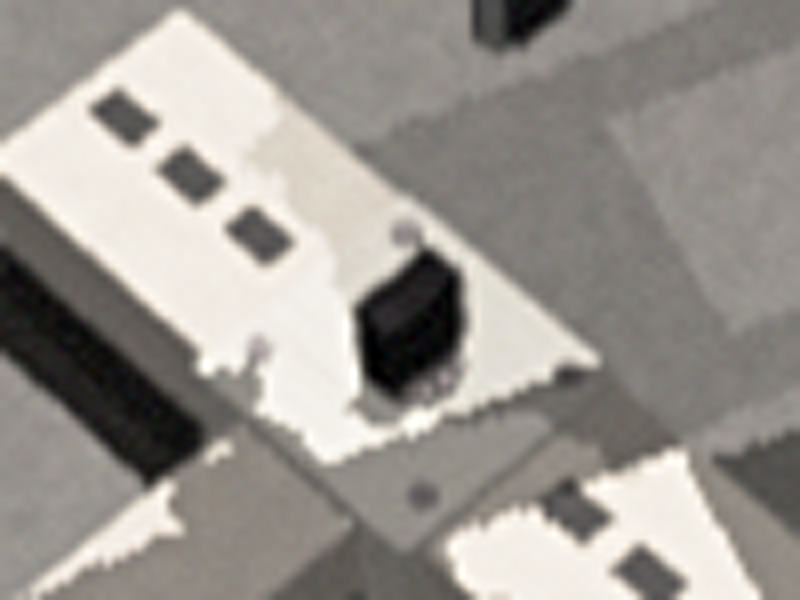

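View pics/end.png

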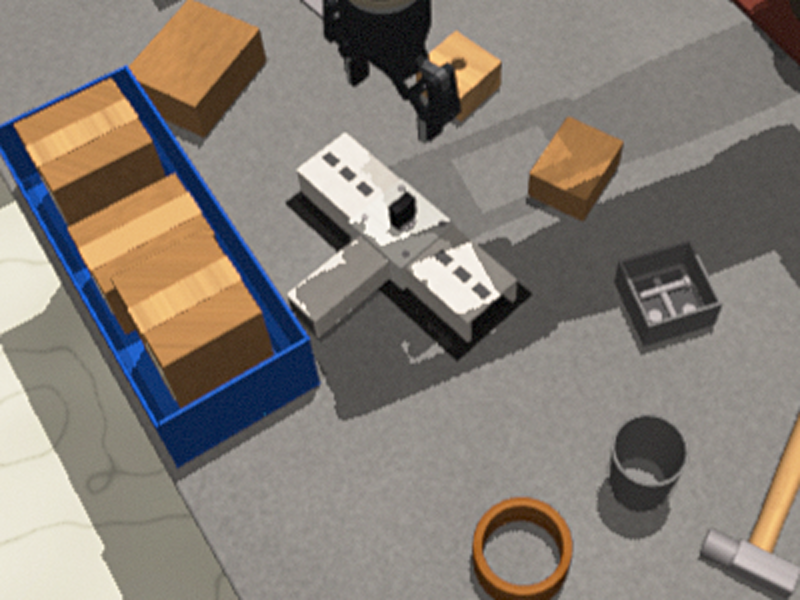

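The pin stands upright with its collar on the plate, at (410,390) in the close crop. The gripper is open and clear, and the bystanders in view are where they were.

```bash
python3 -c "
from h import *
print(manip.finish_job())"
```

```text
the job is handed in; nothing more can be done
None
```

I moved the pin from the block into the rack connector, where it snapped in and held the pull test. I handed the job in at about 22 s of the 58 s allowed.

- **Seating:** the catches gave way at about 5 N. The collar then met the plate and I pressed to at most 13 N at the wrist.
- **Pull test:** the catches took the load after about 2.5 mm of play. I raised the pull slowly to 17–18 N of vertical wrist force, held it there for over 0.75 s, then eased off. That reading includes about 1 N of pin weight, so the vertical load on the pin was about 16–17 N. There was also about 7 N sideways at the wrist, making the total about 18 N, still under the 24 N limit.
- **Final state:** I set the pin back down, released it and backed the gripper off 17 cm. The last picture shows the pin upright with its collar on the plate. The bystanders in that crop look unmoved by eye; the spanner and part of the mallet were outside it.

**Disagreements:** the two cameras differed by 3–4 mm in absolute y. I therefore used the pin-to-hole offset, on which they agreed within about 1.5 mm. The network's last collar mark was about 5 mm from the TCP position when seated, similar to that camera's offset plus its usual error. I did not measure the final height of the collar separately.

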